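# Pack the distillate jar and hasp the case shut

### The arm

A 6-joint arm with a two-finger parallel gripper is mounted at the origin on the work surface. World frame = base frame: x ahead of the robot, y to its left, z up, the work surface at z = 0. Lengths are in m, angles in rad, forces in N, time in s.
With the tool pointing down it reaches from about 0.375 to 0.925 m from the base axis. Payload 5.7 kg.
Tool frame: the origin (TCP) lies midway between the tips of the shut fingers; the grasp point (between the pads) lies 19 mm behind it; z points along the fingers, x is the direction in which the jaws open and shut, and the axes are right-handed (so a half turn about z gives the same grasp; the last joint's range is limited). The gripper opens to 88 mm and grips with 3 to 60 N. Pads are 20 mm wide; open, the fingers measure 115 mm over their backs; the gripper's body (75 mm by 178 mm) begins 61 mm behind the grasp point.
Start: joints at [-1.411, 0.359, 1.51, -0, 1.272, -0.115], TCP at [0.163, -0.577, 0.223] pointing down, gripper open.
Joint ranges: [-2.97, 2.97], [-1.01, 2.36], [0.21, 2.38], [-0.96, 4.11], [0.2, 2.71], [-2.98, 2.98]. Speed limits (rad/s): [2.39, 2.39, 3.14, 3.14, 3.14, 3.14].

### API

Orientations are given as a unit quaternion [x, y, z, w].
In Python, from bench import move_ptp, servo_line, goto_joints, move_gripper, sleep, inverse_kinematics, capture, PlanningError, close_job, spot_in, silhouettes, current_clock, current_joint_pos, current_qvel, current_joint_torque, current_position, current_orientation, current_force, current_torque, current_finger_gap gives the robot as it stands. Calls block until the motion is done:
- move_ptp(position, orientation): joint-space move of the TCP to a pose.
- servo_line(position, orientation=None, rate=0.15, contact_N=None): straight line of the TCP; orientation=None keeps the orientation; rate is the mean speed in m/s. With contact_N (N) it stops when the force on the tool has changed by that much, and returns True; else False.
- goto_joints(angles): joint-space move.
- move_gripper(opening): finger opening in m; the grip force is fixed at half the most; returns when the fingers have stopped.
- sleep(seconds).
- inverse_kinematics(position, orientation): joint angles nearest the present ones, or None.
- capture(name): name is "scene" or "top"; returns a dict with "image" (384x512x3 uint8, blue, green, red), "range_z" (384x512 float32, m along the optical axis (not along the pixel's ray), 0 where there is no reading), "intrinsics" (3x3 intrinsics, pixels), "R" (3x3) and "t" (3): a world point X has camera coordinates R X + t. Camera axes: x right, y down, z forward; pixel columns grow to the right and rows downward; lengths in m; the calibration is good to about 2 mm. A picture is of the moment at which its call begins.
A pose or a line that the arm cannot do raises PlanningError and nothing moves.
- close_job(): hands the job in, once; it reports no verdict.
Trained networks look in the newest picture that a camera, given by its name, has taken for a name from the list of things; names that differ only in an ending like _2 or _b are one class to them, and where a whole thing is asked for, a point or a joint stands for the part that bears it (a point fixed in the world has none). Each returns a list of dicts, best first, with "conf" (0 to 1); they miss things now and then, are a little off and sometimes report something else, mostly with a low value. They report only what shows in the picture. A call takes as long as a camera call. They do not tell look-alikes from the thing itself.
- spot_in(camera, query): "xy" ([column, row] in pixels, amid what is visible of it).
- silhouettes(camera, query): "region" (384x512 bool, what is visible of it) and "xy" ([column, row] in pixels, amid what is visible of it).
Readings, each from a call of its own:
- current_clock(): time.
- current_joint_pos(): joint angles.
- current_qvel(): joint speeds.
- current_joint_torque(): joint torques, N m.
- current_position(): TCP position.
- current_orientation(): TCP orientation.
- current_force(): force on the tool from outside, world axes, zero at the start.
- current_torque(): the same for the moment, N m.
- current_finger_gap(): finger opening in m.
Only numpy, scipy, OpenCV 4.12 (cv2) and the standard library are available. Lean on these libraries where they do the work, as an engineer would, in place of code of your own. Each camera call takes 0.05 s, during which the arm holds its last target. There are 200 camera calls.

### The job

Pack the distillate for transport: lower the short capped glass jar into the open plywood case and stand it upright on the floor inside, without dropping it in. Then shut the lid fully, and after that swing the steel hasp over until it lies flat on the lid with the staple standing through its slot. Leave the bottle, the beaker and the small timer where they are.

Things in the scene. Friction and masses are not known exactly. Their poses are not given: they have to be found in the camera images.
- jar_mid (a point): centre, half-way up, of the jar to be packed: short round clear-glass jar with a white screw cap, 48 mm across, 68 mm high, about 0.13 kg, loose and upright on the counter; the only capped jar that short (the tall bottle and the open beaker stand near it, and the three may change places). z is up along the jar.
- case: plywood case fixed to the counter, 210 mm (its x) by 260 mm (its y), 108 mm high shut; origin at the centre of its underside, z up, x from the hasp side (front) to the lid hinge (back). On top at the front a fixed ledge, x -105 to -55 mm, top z 108 mm; behind it the compartment: x -45 to 97, y -122 to 122, floor z 10, rim z 100 mm.
- case_floor (a point): point on the case's inner floor in the middle of the compartment (case frame 26, 0, 10 mm); axes as the case's.
- lid (a joint): lid angle, rad: 0 shut, grows as it opens, limit 1.95; starts open, 1.65 to 1.85. The lid is a plywood board 8 mm thick, 157 mm deep, 260 mm wide, 0.45 kg. Its hinge is stiff: it stays where it is left, and 5 to 10 N near the free edge moves it. Shut, its upper face is at z 108 mm.
- lid_edge (a point): middle of the lid's free edge, 158 mm from the hinge line, half-way through the board; moves with the lid.
- hasp (a joint): hasp angle, rad: 0 flat on the lid with the staple through its slot, 1.57 straight up, grows as it is thrown back to the case's front, limit 2.9; starts at 1.9 to 2.6. Flat steel plate 40 mm wide, 4 mm thick, 95 mm long from its hinge, slot 12 x 24 mm centred 50 mm from the hinge, small lip at the end. Slightly stiff hinge (about 1 N at the end): stays at any angle.
- hasp_grip (a point): point on the hasp's middle line, 76 mm from its hinge line, between slot and lip, half-way through the plate; the plate is 40 mm wide here (along the case's y axis) and can be taken by its side edges or pushed. Moves with the hasp; its x axis points from the hinge to the free end.
- tall_bottle: bystander: clear plastic bottle with white cap, 58 mm across, 190 mm high; origin at the centre of its underside.
- beaker: bystander: open glass beaker, 62 mm across, 85 mm high, no cap; origin at the centre of its underside.
- timer: bystander: small white kitchen timer 50 x 70 x 22 mm lying flat; origin at the centre of its underside.
- lid_hinge (a point): middle of the lid's hinge line, fixed on the case at case x 105, y 0, z 104 mm, half-way through the board's thickness; the line runs along the case's y axis.
- staple (a point): foot of the wire staple on the lid's outer face, 117 mm from the hinge line, in the middle of the lid's width: 17 mm wide (along the case's y), 5 mm thick, 15 mm high; moves with the lid. With the lid shut it stands up at case x -12, y 0.
- hasp_hinge (a point): middle of the hasp's hinge line, fixed on the ledge at case x -62, y 0, z 114 mm; the line runs along the case's y axis. The hasp's free end swings up and over on a 95 mm radius about it.
Mind the look-alikes: they are no part of the job. Leave any black, blue or green look-alike of the part that bears jar_mid alone.

How it is judged:
By the outcome, as a careful person would: the job done as asked, in the order asked, and still so for the second after the job is handed in, with the robot touching nothing.
It also fails if it takes over 72 s, if anything falls off the work surface, if the arm or the gripper's body presses on something with over 40 N, if the wrist force passes 120 N, or if a joint passes its speed limit or range.

## Working session

There is one attempt and no reset: what is moved stays moved. The work goes in short steps, each a Python script; the robot and the scene stay as the last script left them, time stands still between calls to the robot, and variables do not carry over. Pictures are saved under pics/ and viewed, about 8 in all and at most 12, crops included, and the job is handed in when it is done.

```bash
ls; mkdir -p pics
cat > h.py <<'E'
import numpy as np, cv2
from bench import *
def cloud(c):
    z=c["range_z"];K=c["intrinsics"];v,u=np.mgrid[:z.shape[0],:z.shape[1]]
    P=np.stack([(u-K[0,2])/K[0,0]*z,(v-K[1,2])/K[1,1]*z,z],-1)
    W=(P-c["t"])@c["R"]; W[z<=0]=np.nan
    return W
def proj(c,X):
    p=c["R"]@np.asarray(X)+c["t"];p=c["intrinsics"]@p;return p[:2]/p[2]
E
python3 - <<'E'
from h import *
ims=[]
for n in("scene","top"):
    c=capture(n);np.savez(f"{n}0.npz",**c);W=cloud(c);ims.append(c["image"])
    print(n,c["intrinsics"][0,0],(-c["R"].T@c["t"]).round(3))
    for q in("jar_mid","case","lid","hasp","hasp_grip","staple","tall_bottle","beaker","timer","lid_edge"):
        for d in spot_in(n,q):
            x,y=map(int,np.round(d["xy"]));print(q,d["conf"],(x,y),W[y,x].round(3))
    cv2.imwrite(f"pics/{n}0.png",cv2.resize(c["image"],(800,600)))
E
```

```text
pics
scene 372.4550595604109 [ 1.106 -0.266  0.632]
jar_mid 0.81 (98, 304) [ 0.687 -0.376  0.055]
jar_mid 0.75 (164, 307) [ 0.748 -0.275  0.065]
jar_mid 0.67 (140, 265) [ 0.641 -0.293  0.061]
jar_mid 0.66 (86, 266) [ 0.605 -0.383  0.066]
jar_mid 0.59 (185, 240) [ 0.616 -0.199  0.056]
jar_mid 0.25 (262, 162) [ 0.576 -0.009  0.159]
case 0.57 (330, 162) [0.519 0.209 0.041]
lid 0.8 (364, 123) [0.589 0.226 0.191]
hasp 0.84 (263, 161) [ 0.574 -0.006  0.159]
hasp_grip 0.7 (262, 159) [ 0.567 -0.005  0.158]
staple 0.66 (364, 121) [0.587 0.226 0.195]
staple 0.33 (142, 263) [ 0.642 -0.288  0.065]
beaker 0.97 (104, 219) [ 0.514 -0.333  0.08 ]
timer 0.73 (222, 273) [ 0.696 -0.154  0.02 ]
timer 0.72 (362, 120) [0.581 0.226 0.194]
lid_edge 0.98 (362, 123) [0.585 0.224 0.19 ]
lid_edge 0.37 (224, 271) [ 0.695 -0.149  0.021]
top 391.2652985352002 [ 0.476 -0.067  0.998]
jar_mid 0.92 (309, 193) [ 0.591 -0.189  0.071]
jar_mid 0.88 (339, 137) [ 0.728 -0.267  0.069]
jar_mid 0.86 (346, 183) [ 0.614 -0.279  0.068]
jar_mid 0.75 (383, 164) [ 0.659 -0.369  0.071]
jar_mid 0.65 (391, 194) [ 0.586 -0.385  0.069]
case 0.57 (161, 206) [0.572 0.179 0.013]
lid 0.61 (113, 205) [0.556 0.228 0.206]
hasp 0.91 (226, 204) [0.56  0.003 0.151]
hasp_grip 0.7 (222, 203) [0.563 0.012 0.143]
staple 0.84 (112, 205) [0.556 0.228 0.213]
tall_bottle 0.94 (322, 252) [ 0.454 -0.203  0.146]
tall_bottle 0.27 (159, 208) [0.567 0.185 0.01 ]
tall_bottle 0.24 (115, 203) [0.561 0.227 0.199]
beaker 0.74 (374, 239) [ 0.48  -0.355  0.012]
timer 0.8 (290, 160) [ 0.683 -0.15   0.023]
lid_edge 0.88 (115, 207) [0.553 0.227 0.2  ]
lid_edge 0.66 (160, 207) [0.569 0.182 0.012]
```

View pics/scene0.png

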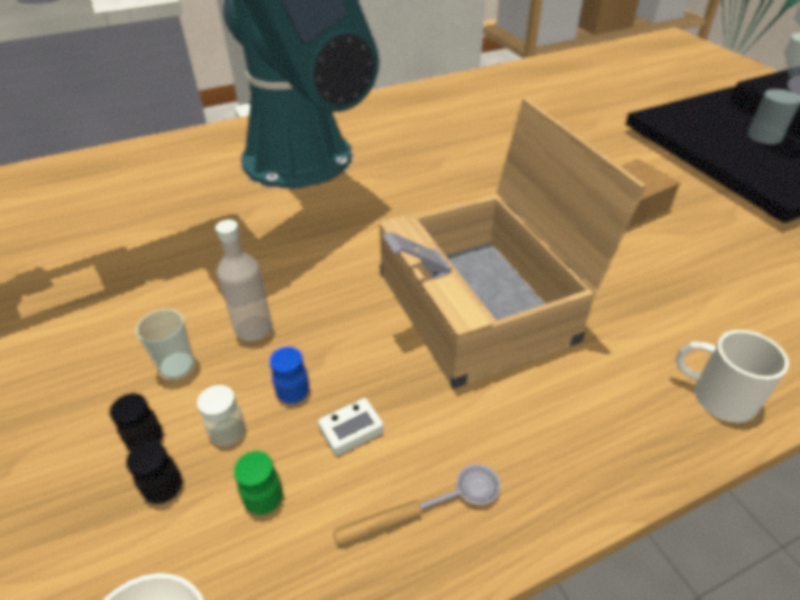

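View pics/top0.png

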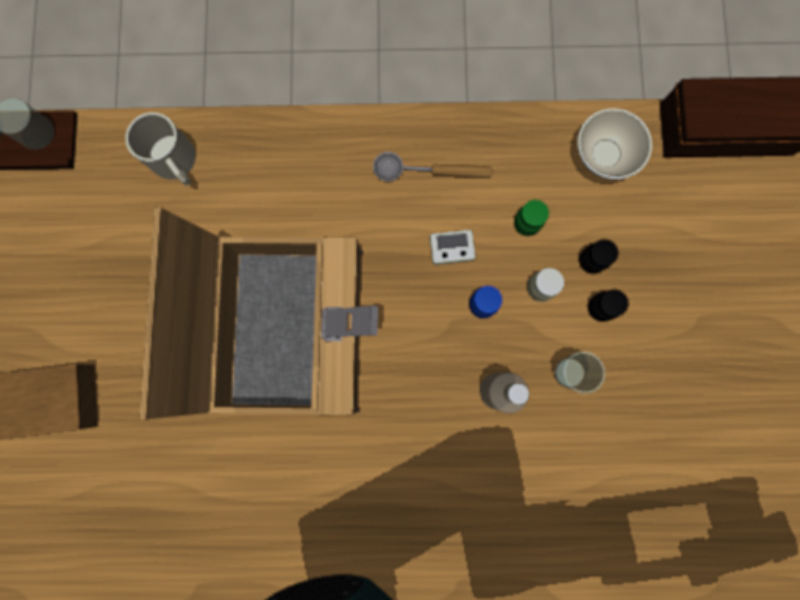

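The jar-class candidates in the top view at 512x384 are white cap (346,183), blue (309,193), green (339,137), black (383,164) and black (391,194). Only the one at (346,183) is clear glass with a white cap, so it fits. I'll confirm it in a crop and fit the case.

```bash
cat > fit.py <<'E'
from h import *
from scipy.optimize import least_squares
C={n:dict(np.load(n+"0.npz")) for n in("scene","top")}
a=C["scene"]["image"][215:330,60:215];b=C["top"]["image"][110:260,280:420]
a=cv2.resize(a,(400,300),interpolation=3);b=cv2.resize(b,(390,300),interpolation=3);cv2.imwrite("pics/crop1.png",np.hstack([a,b]))
for n,c in C.items():
    W=cloud(c);P=W.reshape(-1,3)
    P=P[np.isfinite(P).all(1)]
    reg=(P[:,0]>.35)&(P[:,0]<.8)&(P[:,1]>-.08)&(P[:,1]<.3)
    L=P[reg&(P[:,2]>.1045)&(P[:,2]<.1125)&(P[:,1]<.09)]
    r=cv2.minAreaRect((L[:,:2]*1000).astype(np.float32));print(n,"ledge",len(L),r,np.median(L[:,2]))
    F=P[reg&(P[:,2]>.0)&(P[:,2]<.02)&(P[:,1]>.05)&(P[:,1]<.22)&(P[:,0]>.45)&(P[:,0]<.7)]
    print("floor",len(F),cv2.minAreaRect((F[:,:2]*1000).astype(np.float32)),np.median(F[:,2]))
    D=P[reg&(P[:,2]>.125)&(P[:,1]>.12)]
    m=D.mean(0);_,s,V=np.linalg.svd(D-m,full_matrices=False);nv=V[2]*np.sign(V[2,1])
    print("lid",len(D),m,nv,s[2]/len(D)**.5,"top",D[:,2].max(),np.percentile(D[:,0],[0.5,99.5]),np.percentile(D[:,1],[.5,99.5]))
    H=P[reg&(P[:,2]>.122)&(P[:,1]<.09)&(P[:,1]>-.08)]
    m=H.mean(0);_,s,V=np.linalg.svd(H-m,full_matrices=False)
    print("hasp",len(H),m,V[2],s[2]/len(H)**.5,H.min(0),H.max(0))
    q=proj(c,[.614,-.285,.068])
    J=P[(abs(P[:,0]-.614)<.045)&(abs(P[:,1]+.285)<.045)&(P[:,2]>.06)&(P[:,2]<.076)]
    print("jar top",len(J),np.median(J,0),J.min(0),J.max(0))
E
python3 fit.py
```

```text
scene ledge 1476 ((557.85009765625, 29.684181213378906), (51.16157150268555, 261.206298828125), 88.52159118652344) 0.10654924358423162
floor 1997 ((573.9912109375, 132.83917236328125), (247.62330627441406, 169.23143005371094), 1.110526204109192) 0.009374382677457596
lid 5456 [0.58016073 0.22713333 0.19754549] [ 0.02574394  0.98484894 -0.17149288] 0.001347765738202885 top 0.26045839582861086 [0.43530316 0.6935537 ] [0.21224708 0.24400159]
hasp 321 [ 0.55946538 -0.00079532  0.15271572] [0.03298093 0.58788112 0.80827473] 0.002225876835080911 [ 0.53410721 -0.03123029  0.12224531] [0.57810529 0.03875369 0.17148239]
jar top 369 [ 0.62394029 -0.29236445  0.0661262 ] [ 0.60022971 -0.31345659  0.06028702] [ 0.64309772 -0.2708562   0.0690332 ]
top ledge 2082 ((558.4943237304688, 38.086605072021484), (70.35027313232422, 256.93316650390625), 89.2064437866211) 0.1091230794444424
floor 4770 ((567.42724609375, 142.63995361328125), (130.03781127929688, 234.60540771484375), 88.2774429321289) 0.011879645054989209
lid 4948 [0.5609166  0.22832585 0.20492571] [ 0.02769509  0.9832562  -0.18011173] 0.001416512862002332 top 0.26448981213115363 [0.43546261 0.69222874] [0.21190199 0.24624141]
hasp 559 [0.55729858 0.00351245 0.15263477] [0.00864385 0.59545492 0.80334222] 0.0022022012287318156 [ 0.53666039 -0.03088818  0.12200189] [0.57839151 0.04348211 0.1766872 ]
jar top 257 [ 0.62162056 -0.29229252  0.06902677] [ 0.60193801 -0.31330135  0.06049948] [ 0.6436511  -0.27111445  0.07390586]
```

View pics/crop1.png

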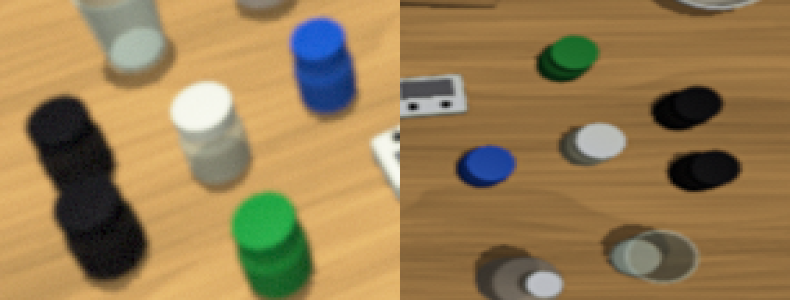

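Crop shows the white-capped clear jar at crop px (210,135) left and (600,142) right. It is clearly distinct from the black, blue and green ones. Its centre is about (0.622,-0.292). The case origin is about (0.560,0.110) with case x ≈ world +y (yaw 88.5°), lid ≈1.75 and hasp ≈2.51. Picking it up.

```bash
cat >> h.py <<'E'
from scipy.spatial.transform import Rotation as Ro
a=np.deg2rad(88.5); CX=np.array([np.cos(a),np.sin(a),0]); CY=np.array([-np.sin(a),np.cos(a),0]); CZ=np.array([0,0,1.])
O=np.array([.560,.1097,0])
def cw(x,y,z): return O+CX*x+CY*y+CZ*z   # case (m) -> world
def down(s=-1): # tool x = s*CY, z down
    x=s*CY; return Ro.from_matrix(np.stack([x,np.cross(-CZ,x),-CZ],1)).as_quat()
def st(m=""): print(m,"t",round(current_clock(),2),"p",np.round(current_position(),4),"F",np.round(current_force(),1),"gap",round(current_finger_gap(),4))
E
python3 - <<'E'
from h import *
st()
for s in(1,-1):
    for p in([.622,-.292,.016],cw(.026,0,.026),cw(.15,-.06,.2)):
        q=inverse_kinematics(list(p),list(down(s)));print(s,None if q is None else np.round(q,2))
q=list(down(-1))
move_ptp([.6225,-.292,.12],q)
servo_line([.6225,-.292,.017],q,rate=.12)
move_gripper(.03);st("grip")
servo_line([.6225,-.292,.06],q,rate=.1);st("lift")
E
```

```text
t 1.1 p [ 0.1628 -0.5775  0.2226] F [ 0.5 -0.3  0.5] gap 0.0881
1 [-0.54  0.69  1.48 -0.    0.97  2.63]
1 None
1 [ 0.29  0.48  1.36 -0.    1.3  -2.83]
-1 [-0.54  0.69  1.48 -0.    0.97 -0.51]
-1 [ 0.12  0.57  1.74 -0.    0.83  0.14]
-1 [ 0.29  0.48  1.36 -0.    1.3   0.32]
grip t 4.8 p [ 0.6225 -0.292   0.0171] F [-1.1  0.2  1.1] gap 0.0475
lift t 5.38 p [ 0.6225 -0.292   0.0602] F [ 0.3 -0.3 -1.8] gap 0.0474
```

```bash
python3 - <<'E'
from h import *
q=list(down(-1))
servo_line([.6225,-.292,.25],q,rate=.25);st("up")
p=cw(.026,0,.25);move_ptp(list(p),q);st("over")
p[2]=.036;servo_line(list(p),q,rate=.15);st("low")
p[2]=.020;print(servo_line(list(p),q,rate=.02,contact_N=2.5));st("contact")
for n in("top","scene"):
    c=capture(n);cv2.imwrite(f"pics/{n}1.png",c["image"])
E
python3 -c "
import cv2,numpy as np
a=cv2.imread('pics/top1.png')[110:290,60:270];b=cv2.imread('pics/scene1.png')[40:240,220:420]
cv2.imwrite('pics/m1.png',np.hstack([cv2.resize(a,(400,343)),cv2.resize(b,(343,343))]))"
```

```text
up t 6.29 p [ 0.6214 -0.2914  0.248 ] F [-0.   0.1 -1. ] gap 0.0475
over t 7.88 p [0.5613 0.1348 0.2499] F [ 0.3 -0.4 -2.3] gap 0.0472
low t 9.46 p [0.5614 0.1358 0.0368] F [-0.5 -0.9 -1.3] gap 0.0473
True
contact t 9.98 p [0.5608 0.1357 0.0268] F [0.6 0.2 1.8] gap 0.0474
```

View pics/m1.png

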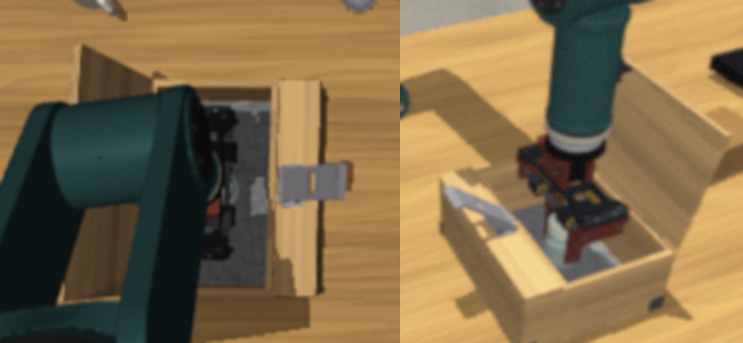

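The jar has touched the floor at TCP z 0.027, as expected, with the fingers clear of the walls. Releasing, then checking.

Run:
```python
from h import *
q=list(down(-1))
move_gripper(.072);st("rel")
p=np.array(current_position());p[2]=.33;servo_line(list(p),q,rate=.25);move_gripper(0.0)
p=cw(.195,.05,.34);move_ptp(list(p),q);st("behind")
c=capture("top");cv2.imwrite("pics/top2.png",c["image"]);np.savez("top2.npz",**c)
c=capture("scene");cv2.imwrite("pics/scene2.png",c["image"]);np.savez("scene2.npz",**c)
for n in("top","scene"):
    c=dict(np.load(n+"2.npz"));P=cloud(c).reshape(-1,3);P=P[np.isfinite(P).all(1)]
    J=P[(abs(P[:,0]-.561)<.05)&(abs(P[:,1]-.136)<.05)&(P[:,2]>.06)&(P[:,2]<.1)];print(n,len(J),J.min(0) if len(J) else 0,J.max(0) if len(J) else 0)
for th in np.arange(1.7,-.01,-.2):
    n=np.array([np.sin(th),np.cos(th)]);d=np.array([-np.cos(th),np.sin(th)])
    w=np.array([.105,.104])+.13*d+(.004)*n+np.array([.01,0]);k=inverse_kinematics(list(cw(w[0],.05,w[1])),q);print(round(th,1),w.round(3),k is not None)
a=cv2.imread('pics/top2.png')[110:290,60:270];b=cv2.imread('pics/scene2.png')[20:240,220:440]
cv2.imwrite('pics/m2.png',np.hstack([cv2.resize(a,(400,343)),cv2.resize(b,(343,343))]))
```

```text
rel t 10.67 p [0.56   0.1356 0.0265] F [0.4 0.1 0.2] gap 0.072
behind t 13.92 p [0.5153 0.3052 0.3398] F [-0.2 -0.5 -0.1] gap 0.0001
top 274 [0.53950678 0.11322589 0.06421429] [0.5814131  0.15535618 0.08312652]
scene 261 [0.5377321  0.11288482 0.06054158] [0.58320613 0.15548306 0.07928433]
1.7 [0.136 0.232] True
1.5 [0.11  0.234] True
1.3 [0.084 0.23 ] True
1.1 [0.06  0.222] True
0.9 [0.037 0.208] True
0.7 [0.018 0.191] True
0.5 [0.003 0.17 ] True
0.3 [-0.008  0.146] True
0.1 [-0.014  0.121] True
```

View pics/m2.png

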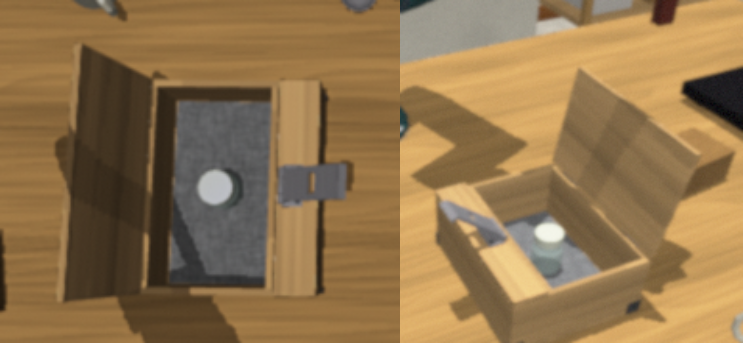

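Jar stands upright in the case at crop px (215,187), with its cap top at z ≈ 0.078 m and centred. Now the lid.

Run:
```python
from h import *
q=list(down(-1))
servo_line(list(cw(.185,.05,.234)),q,rate=.2);st("behind low")
for th in (1.65,1.4,1.1,.8,.55,.3,.1):
    n=np.array([np.sin(th),np.cos(th)]);d=np.array([-np.cos(th),np.sin(th)])
    w=np.array([.105,.104])+.13*d+.004*n+np.array([.01,0])
    hit=servo_line(list(cw(w[0],.05,w[1])),q,rate=.15,contact_N=30);st(f"{th} {hit}")
    if hit: break
else:
    print(servo_line(list(cw(-.018,.05,.103)),q,rate=.04,contact_N=18));st("shut")
```

```text
behind low t 14.7 p [0.5158 0.2956 0.2349] F [0.2 0.1 0.1] gap 0.0005
1.65 False t 15.22 p [0.5138 0.2401 0.2341] F [0.4 0.  0.7] gap 0.0006
1.4 False t 15.59 p [0.5124 0.2077 0.2327] F [0.6 0.1 0.5] gap -0.0
1.1 False t 16.0 p [0.5114 0.1705 0.2215] F [-0.6  0.1  0.8] gap 0.0003
0.8 False t 16.41 p [0.5105 0.1382 0.1999] F [ 0.7 -0.1  0.5] gap 0.0001
0.55 False t 16.77 p [0.5098 0.1174 0.1753] F [0.1 0.6 0.7] gap 0.0002
0.3 False t 17.14 p [0.5096 0.1032 0.1464] F [ 0.5 -0.1  0.1] gap 0.0004
0.1 False t 17.47 p [0.5094 0.0973 0.1212] F [-0.5 -0.  -0.6] gap 0.0004
True
shut t 17.87 p [0.5106 0.0946 0.1083] F [-2.3 -0.3  9.2] gap 0.0005
```

```bash
cat > look.py <<'E'
from h import *
import sys
k=sys.argv[1];im=[]
for n,s in(("top",np.s_[110:290,60:270]),("scene",np.s_[40:240,220:420])):
    c=capture(n);im.append(c["image"][s])
    P=cloud(c).reshape(-1,3);P=P[np.isfinite(P).all(1)];Q=(P-O)@np.stack([CX,CY,CZ],1)
    for x0,x1 in((-.04,.0),(.06,.1)):
        L=Q[(Q[:,0]>x0)&(Q[:,0]<x1)&(abs(abs(Q[:,1])-.07)<.04)&(Q[:,2]<.2)];print(n,"lid z at",x0,len(L),np.percentile(L[:,2],[5,50,95]).round(4) if len(L) else "")
    H=Q[(abs(Q[:,1])<.022)&(Q[:,0]<.06)&(Q[:,0]>-.16)&(Q[:,2]>.1)&(Q[:,2]<.25)]
    for x in np.arange(-.14,.05,.02):
        h=H[abs(H[:,0]-x)<.008];print(f"{x:.2f}:{np.median(h[:,2]) if len(h) else 0:.3f}",end=" ")
    print()
cv2.imwrite(f'pics/m{k}.png',np.hstack([cv2.resize(im[0],(400,343)),cv2.resize(im[1],(343,343))]))
E
python3 - <<'E'
from h import *
q=list(down(-1))
p=np.array(current_position());p[2]=.24;servo_line(list(p),q,rate=.25)
move_ptp(list(cw(-.125,0,.24)),q);move_gripper(.075);st()
for th in np.arange(2.5,.5,-.3):
    p=cw(-.062+.076*np.cos(th),0,.114+.076*np.sin(th)-.008);print(round(th,1),inverse_kinematics(list(p),q) is not None)
E
python3 look.py 3
```

```text
t 20.31 p [ 0.5567 -0.0153  0.24  ] F [ 0.4 -0.2 -0.7] gap 0.0749
2.5 True
2.2 True
1.9 True
1.6 True
1.3 True
1.0 True
0.7 True
top lid z at -0.04 630 [0.1067 0.109  0.1116]
top lid z at 0.06 38 [0.107  0.1089 0.1114]
-0.14:0.000 -0.12:0.000 -0.10:0.000 -0.08:0.000 -0.06:0.102 -0.04:0.109 -0.02:0.110 0.00:0.110 0.02:0.109 0.04:0.109 
scene lid z at -0.04 824 [0.1049 0.1065 0.108 ]
scene lid z at 0.06 757 [0.1053 0.1071 0.109 ]
-0.14:0.169 -0.12:0.162 -0.10:0.107 -0.08:0.110 -0.06:0.116 -0.04:0.106 -0.02:0.107 0.00:0.107 0.02:0.107 0.04:0.106
```

View pics/m3.png

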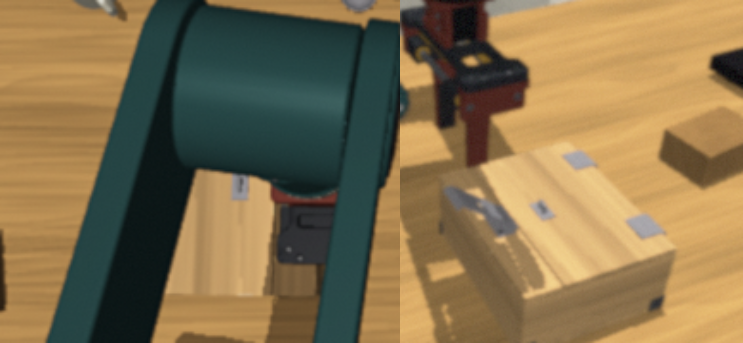

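Lid shut (flat at z ≈ 0.108, staple at scene-crop px (540,208)). The hasp is still thrown back and the gripper is above it. Next I grip its side edges and swing it.

```bash
python3 - <<'E'
from h import *
q=list(down(-1))
P=lambda th,r=.076,dz=-.008: list(cw(-.062+r*np.cos(th),0,.114+r*np.sin(th)+dz))
print(servo_line(P(2.51),q,rate=.12,contact_N=8));st("at")
move_gripper(.03);st("grip")
for th in (2.2,1.9,1.6,1.3,1.0):
    hit=servo_line(P(th),q,rate=.1,contact_N=25);st(f"{th} {hit}")
    if hit: break
E
python3 look.py 4
```

```text
False
at t 21.3 p [ 0.5573 -0.0137  0.1514] F [-0.2  0.2  1.1] gap 0.075
grip t 21.95 p [ 0.5569 -0.0136  0.151 ] F [-0.5  0.1  0.4] gap 0.0394
2.2 False t 22.33 p [0.5574 0.0039 0.1677] F [ 1.6  2.6 -2.2] gap 0.0397
1.9 False t 22.71 p [0.5579 0.0235 0.1781] F [ 2.   0.5 -1.9] gap 0.0395
1.6 False t 23.08 p [0.5585 0.0454 0.1825] F [-0.2 -0.9  4.2] gap 0.0392
1.3 False t 23.46 p [0.5592 0.0686 0.1801] F [-0.2 -0.4  7.3] gap 0.0353
1.0 True t 23.67 p [0.5595 0.0783 0.1778] F [-1.4  2.1  4. ] gap 0.0336
top lid z at -0.04 229 [0.1063 0.1091 0.1113]
top lid z at 0.06 418 [0.1072 0.1098 0.1126]
-0.14:0.000 -0.12:0.000 -0.10:0.109 -0.08:0.111 -0.06:0.132 -0.04:0.108 -0.02:0.108 0.00:0.000 0.02:0.000 0.04:0.000 
scene lid z at -0.04 650 [0.1051 0.1065 0.1079]
scene lid z at 0.06 753 [0.1052 0.107  0.109 ]
-0.14:0.000 -0.12:0.000 -0.10:0.106 -0.08:0.108 -0.06:0.134 -0.04:0.196 -0.02:0.108 0.00:0.107 0.02:0.106 0.04:0.107
```

View pics/m4.png

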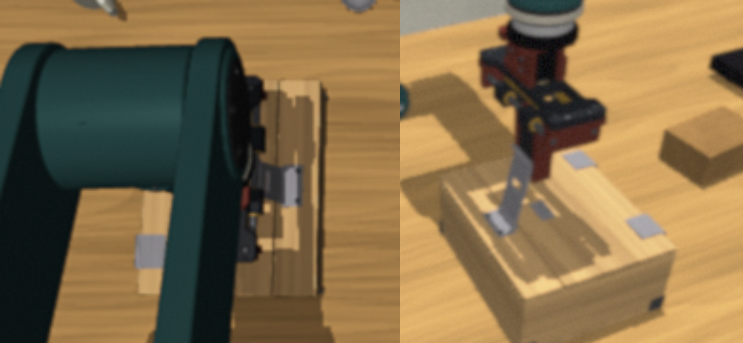

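Hasp is now just past upright (θ≈1.3, tip at scene-crop px (522,155)) and has slipped off the pads. I'll push it the rest of the way with shut fingers from the front.

```bash
python3 - <<'E'
from h import *
q=list(down(-1))
move_gripper(.07)
p=np.array(current_position());p[2]=.235;servo_line(list(p),q,rate=.2)
servo_line(list(cw(-.085,0,.235)),q,rate=.2);move_gripper(0.)
servo_line(list(cw(-.085,0,.178)),q,rate=.2,contact_N=6);st("front")
for th in (1.4,1.1,.8,.55,.3,.12):
    d=np.array([np.cos(th),np.sin(th)]);n=np.array([-np.sin(th),np.cos(th)])
    w=np.array([-.062,.114])+.076*d+.003*n+np.array([-.01*np.sin(th),0])
    hit=servo_line(list(cw(w[0],0,w[1])),q,rate=.1,contact_N=20);st(f"{th} {hit}")
    if hit: break
else:
    print(servo_line(list(cw(.014,0,.108)),q,rate=.03,contact_N=12));st("flat")
p=np.array(current_position());p[2]=.25;servo_line(list(p),q,rate=.25)
move_ptp([.3,-.35,.3],q);st("clear")
E
python3 look.py 5
```

```text
front t 26.9 p [0.5575 0.0247 0.1779] F [ 0.6 -0.1 -0.1] gap 0.0003
1.4 False t 27.31 p [0.5591 0.0486 0.1906] F [-0.8 -0.4 -0.9] gap 0.0005
1.1 False t 27.69 p [0.5586 0.0709 0.1827] F [ 0.5  0.6 -0. ] gap 0.0004
0.8 False t 28.08 p [0.559  0.0919 0.17  ] F [ 0.1 -0.3 -0.5] gap 0.0006
0.55 False t 28.43 p [0.5592 0.1061 0.1555] F [-0.4  0.6 -0.2] gap 0.0005
0.3 False t 28.78 p [0.5597 0.1166 0.1388] F [0.  0.5 1.4] gap 0.0004
0.12 False t 29.07 p [0.5598 0.1215 0.1257] F [ 0.5  0.8 -0.1] gap 0.0005
True
flat t 29.52 p [0.5609 0.1227 0.1161] F [-1.6 -0.9  8.2] gap 0.0005
clear t 32.17 p [ 0.3005 -0.3496  0.2999] F [-0.1  1.  -0.3] gap 0.0006
top lid z at -0.04 1217 [0.1065 0.1091 0.1118]
top lid z at 0.06 1229 [0.1068 0.1096 0.1123]
-0.14:0.000 -0.12:0.000 -0.10:0.109 -0.08:0.111 -0.06:0.117 -0.04:0.117 -0.02:0.117 0.00:0.117 0.02:0.117 0.04:0.109 
scene lid z at -0.04 838 [0.1051 0.1065 0.1079]
scene lid z at 0.06 764 [0.1053 0.107  0.1091]
-0.14:0.000 -0.12:0.000 -0.10:0.106 -0.08:0.108 -0.06:0.114 -0.04:0.114 -0.02:0.114 0.00:0.114 0.02:0.114 0.04:0.107
```

View pics/m5.png

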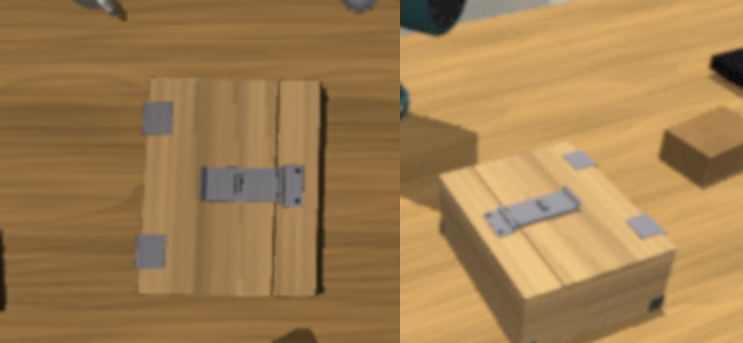

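The lid is shut. The hasp lies level along its length (z 0.114 to 0.117), with the staple showing in the slot at top-crop px (238,184). I'll check the bystanders quickly, then hand in.

Run:
```python
from h import *
c=capture("scene");o=np.load("scene0.npz")["image"]
d=np.abs(c["image"].astype(int)-o).sum(2)
for n,s in dict(bottle=np.s_[140:225,135:175],beaker=np.s_[195:245,85:125],timer=np.s_[255:290,203:247],blue=np.s_[222:260,170:200],green=np.s_[290:330,150:182]).items(): print(n,np.median(d[s]),np.percentile(d[s],95))
close_job()
```

```text
bottle 22.0 168.0
beaker 53.0 203.04999999999995
timer 21.0 33.0
blue 17.0 30.0
green 15.0 28.0
the job is handed in; nothing more can be done
```

I packed the jar, shut the lid and swung the hasp over, and the job is handed in. The last clock reading, at about 32 s, was well inside the 72 s limit.

- **Jar:** I lowered the white-capped clear jar to the case floor, and contact came at the expected height. I released it there, and the pictures showed it standing upright in the middle of the compartment.
- **Lid:** I pushed it shut with closed fingers. Depth readings put its upper face flat at about z 0.108 m.
- **Hasp:** My first grip slipped off just past upright, so I pushed it the rest of the way from the front. In the final picture it lies level, with depth readings of z 0.114–0.117 m along its length, and the staple shows in its slot.
- **Bystanders:** The timer and the blue and green jars looked unchanged against the first picture. For the bottle and beaker the comparison was inconclusive. Their image patches differed more, which could be the arm's moved shadow. I planned paths clear of both and felt no unexpected contact, but did not check their positions separately. I did not recheck the two black jars.

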